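Unlock and open the filter panel of a bench dust collector

TASK

Open the dust collector for a filter change: turn the key in its top access panel a quarter turn anticlockwise (seen from above) while the panel is still shut, then swing the panel up by its black bar handle until it stands about upright, and let go of it so that it stays there. Leave the key in the lock, turned as it is, and do not push or knock over the glass jar and the brush pot beside the collector.

Things in the scene. Friction and masses are not known exactly. Their poses are not given: they have to be found in the camera images.
- collector: Fixed grey dust collector box on the bench: 240 mm deep (x), 320 wide (y), 110 high; origin at the centre of its underside. Its front (-x) faces the robot, turned up to 0.3 rad. Dark fan motor drum on its left (+y) side to y = +260 mm, small fixed dial and rocker switch on the right of its top. The aluminium access panel lies on top.
- panel_hinge (a point): Mid-point of the panel's hinge axis, along its far edge, 112.5 mm above the bench. The bare aluminium panel is 150 mm from hinge to front edge, 220 wide, 5 thick (hinge at mid-thickness). The axes turn with the panel: y along the hinge (to the robot's left), -x from hinge to front edge, z outward normal (up when shut).
- handle_bar (a point): Middle of the panel's handle: round black bar, 12 mm thick, 90 long, parallel to the hinge (y), on a post at each end (70 mm free between). At (-125, -55, +42.5) mm in panel_hinge's axes, same axes: right half, 40 mm off the panel's face, 25 mm from its front edge; 155 mm above the bench when shut. The round bar can turn between the gripper's pads.
- key_bow (a point): Centre of the steel key's bow, on the key's axis: upright plate 36 mm long (x), 9 thick (y), 26 high (z) on a 10 mm stem; underside 22 mm, centre 35 mm above the panel's face. At (-125, +75, +37.5) mm in panel_hinge's axes (left half); 150 mm above the bench. Axes turn with the key; at angle 0 they equal panel_hinge's. It cannot be pulled out.
- latch_key (a joint): Key angle, rad: 0 = locked (bow points front to back); grows anticlockwise seen from above to a stop at 1.57 (bow parallel to the hinge). Starts between 0 and 0.2, stays where left (friction 0.1 N m). Its cam holds the panel shut below about 1.05 and is clear above 1.1; it counts as turned above 1.25.
- access_panel (a joint): Panel opening, rad: 0 = shut (flat), 1.57 = upright, stop at 1.75; the front edge goes up and back, away from the robot (turn about panel_hinge's +y). The stiff hinge (friction 0.6 N m) keeps the panel, about 0.5 kg, at any angle; lifting takes 6 to 12 N at the bar. Locked, it has 1 to 2 mm of play.
- jar_center (a point): Centre of a loose glass jar with a steel lid, 68 mm across, 100 mm high, standing on the bench to the right (-y) of the collector. Not to be moved.
- pot_center (a point): Centre of a loose white ceramic brush pot (45 mm above its foot), 76 mm across, 90 high, its brushes reaching 185 mm, on the bench to the right (-y) of the collector. Not to be moved.

How it is judged:
On the way:
1. the key is turned anticlockwise past 1.25 rad with the panel still shut (value of joint latch_key above 1.25 rad and value of joint access_panel below 0.06 rad), for 0.2 s.
At the end, for the whole second after the job is handed in: The panel stands open by itself, at rest, at more than 1.2 rad (69 degrees), the key is still turned past 1.2 rad, and the jar and the brush pot are within 30 mm of where they started (value of joint each of access_panel, latch_key above 1.2 rad and velocity of joint access_panel between -0.05 and 0.05 rad/s and distance of each of jar_center, pot_center from where it was at the start of the episode below 0.03 m); the robot touches nothing.
It fails at once if the glass jar or the brush pot is pushed more than 30 mm or knocked over (distance of any of jar_center, pot_center from where it was at the start of the episode above 0.03 m or angle between any of jar_center, pot_center's own z axis and vertical above 0.5 rad).
It also fails if it takes over 48 s, if anything falls off the work surface, if the arm or the gripper's body presses on something with over 40 N, if the wrist force passes 120 N, or if a joint passes its speed limit or range.

ROBOT

A 7-joint arm with a two-finger parallel gripper is mounted at the origin on the work surface. World frame = base frame: x ahead of the robot, y to its left, z up, the work surface at z = 0. Lengths are in m, angles in rad, forces in N, time in s.
With the tool pointing down it reaches from about 0.425 to 0.95 m from the base axis. Payload 16.7 kg.
Tool frame: the origin (TCP) lies between the finger pads; the fingertips stand 11 mm ahead of it and the grasp point (between the pads) lies 8 mm behind it; z points along the fingers, y is the line along which they close (so a half turn about z gives the same grasp; the last joint's range is limited). The gripper opens to 94 mm and grips with 3 to 60 N. Pads are 16 mm wide; open, the fingers measure 119 mm over their backs; the gripper's body (75 mm by 177 mm) begins 78 mm behind the grasp point.
Start: joints at [0.974, 0.426, 0.074, 1.606, -0.034, 1.111, -0.067], TCP at [0.292, -0.608, 0.216] pointing down, gripper open.
Joint ranges: [-2.85, 2.85], [-0.5, 2.14], [-1.23, 1.37], [0.21, 2.46], [-1.02, 4.16], [0.16, 2.05], [-2.73, 2.73]. Speed limits (rad/s): [1.89, 1.89, 2.39, 2.39, 3.01, 3.01, 3.01].

INTERFACE

Orientations are given as a unit quaternion [w, x, y, z].
In Python, from bench import r, cams gives the robot as it stands. The module is installed in compiled form; this text tells all that it offers.
- The arm moves only by the shell command python3 -m inch 'ROWS' [FORCE]. ROWS is JSON, a list of rows, each a list of 7 numbers: the gripper's target within -1 to 1 (fully open at 1, half-way at 0, shut at -1), then the shift along the tool's x, y, z as a fraction of full scale, then the turn, a rotation vector about the tool's x, y, z as a fraction of full scale. A call has 1 to 20 rows; each row is the pose to reach, as a shift and turn from the pose commanded when the call began, along the tool's axes at that moment, turning the shorter way round; what a row does not reach only later rows make up. Full scale, the value 1, is 0.5 m for a shift and 180 degrees for a turn. A row lasts 1/8 s, in which the tool goes at most 62.5 mm and 10.7 degrees, less where a joint would pass 70% of its speed; a pose out of reach is approached as far as the arm can. A call with a number of a shift or a turn outside -1 to 1 is refused whole. A call with a gripper value outside its range is refused whole. The fingers move at their own pace and stop on an object; FORCE is the grip in N (left out, the last holds). Time passes only in rows, so rows that repeat a pose let the fingers close. It gives the time, the measured TCP pose, the force, the opening and the grip force at its end, in the units of the state.
- r.observe(): the state, without advancing time (a new reading comes with each control period).
- cams.camera(name): name is "side" or "top" or "wrist"; returns the picture (420x560x3 uint8, red, green, blue); there is no depth.
- cams.calibration(name): a dict with "fx", "fy", "cx", "cy" (pixels), "R" (3x3) and "t" (3): a world point X has camera coordinates R X + t. Camera axes: x right, y down, z forward; pixel columns grow to the right and rows downward; lengths in m; the calibration is good to about 2 mm. The wrist camera is an equidistant fisheye: a pixel r from the principal point sees the ray r / f radians off the axis. A picture is of the moment at which its call begins: read the wrist's pose just before it. calibration takes no time and is no camera call; for the wrist camera it gives the pose at the moment of the call.
- r.hand_in(): hands the job in; it is judged then, once.
The state is a dict: "time": time; "joints": joint angles; "joint_vel": joint speeds; "joint_efforts": joint torques, N m; "ee_pos": TCP position; "eef_rot": TCP orientation; "wrist_force": force on the tool from outside, world axes, zero at the start; "ft_torque": the same for the moment, N m; "opening": finger opening in m; "grasp_force": force on a finger pad.
Only numpy, scipy, OpenCV 4.12 (cv2) and the standard library are available. Lean on these libraries where they do the work, as an engineer would, in place of code of your own. Each camera call takes 0.05 s, during which the arm holds its last target. There are 200 camera calls.

## Working session

There is one attempt and no reset: what is moved stays moved. The work goes in short steps, Python scripts to look and compute and a shell command to move; the robot and the scene stay as the last step left them, time stands still between calls to the robot, and variables do not carry over. Pictures are saved under pics/ and viewed, at most 10 in all, crops included, and the job is handed in when it is done.

```bash
mkdir -p pics
python3 - <<'E'
from bench import r,cams
import cv2,numpy as np
s=r.observe();print({k:np.round(v,3).tolist() for k,v in s.items()})
for n in("side","top"):
    im=cams.camera(n);cv2.imwrite(f"pics/{n}0.png",im[:,:,::-1])
    c=cams.calibration(n);print(n,{k:np.round(v,3).tolist() for k,v in c.items()})
E
```

```text
{'time': 0.0, 'joints': [0.974, 0.427, 0.074, 1.607, -0.034, 1.111, -0.067], 'joint_vel': [0.001, 0.001, -0.001, -0.001, 0.0, -0.001, 0.002], 'joint_efforts': [0.001, -93.579, 3.668, -45.421, -0.049, 0.02, 0.0], 'ee_pos': [0.292, -0.608, 0.216], 'eef_rot': [-0.001, 0.975, 0.222, -0.0], 'wrist_force': [-0.681, -0.353, -0.133], 'ft_torque': [0.069, 0.061, -0.026], 'grasp_force': 0.0, 'opening': 0.094}
side {'fx': 493.908, 'fy': 493.908, 'cx': 280.311, 'cy': 207.704, 'R': [[0.957, -0.289, 0.002], [-0.204, -0.682, -0.702], [0.205, 0.671, -0.712]], 't': [-0.542, 0.114, 0.801]}
top {'fx': 493.405, 'fy': 493.405, 'cx': 287.046, 'cy': 208.069, 'R': [[-0.024, -1.0, 0.007], [-0.99, 0.023, -0.137], [0.137, -0.011, -0.991]], 't': [-0.071, 0.561, 1.086]}
```

View pics/top0.png

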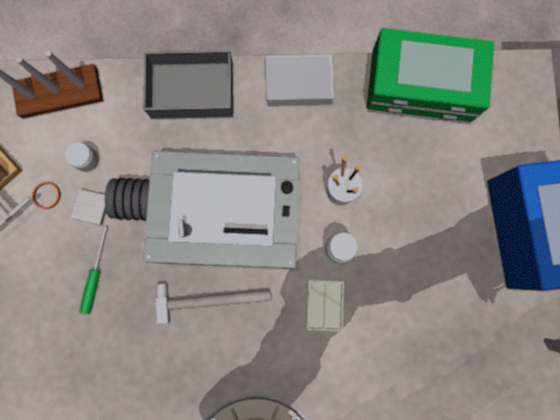

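View pics/side0.png

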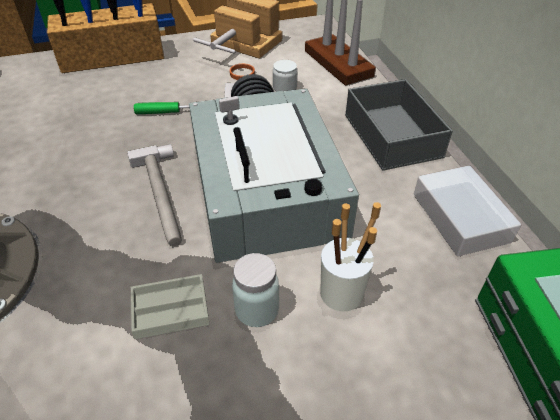

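The top view shows the panel at px (170–276, 170–245), the bar at (246,231), the key at about (182,227), the jar at (342,248) and the pot at (345,185). The side view shows the same layout, with the key at (230,105) and the bar at (242,155).

```bash
cat > h.py <<'E'
import numpy as np,cv2
from bench import r,cams
def plane(n,p,z):
    c=cams.calibration(n);R=np.array(c["R"]);t=np.array(c["t"])
    d=R.T@[(p[0]-c["cx"])/c["fx"],(p[1]-c["cy"])/c["fy"],1];o=-R.T@t
    return o+d*(z-o[2])/d[2]
def proj(n,X):
    c=cams.calibration(n);q=np.array(c["R"])@X+c["t"];return np.array([c["fx"]*q[0]/q[2]+c["cx"],c["fy"]*q[1]/q[2]+c["cy"]])
E
python3 - <<'E'
from h import *
im=cv2.imread("pics/top0.png");g=im.max(2)
m=np.zeros_like(g);m[222:240,215:275]=(g[222:240,215:275]<60)*255
cs,_=cv2.findContours(m,0,2);c=max(cs,key=cv2.contourArea);rect=cv2.minAreaRect(c);print("bar",rect)
b=cv2.boxPoints(rect);i=np.argsort(b[:,0]);e=[b[i[:2]].mean(0),b[i[2:]].mean(0)]
L,Rr=[plane("top",q,.155) for q in e];print(L,Rr,np.linalg.norm(L-Rr))
yv=(L-Rr)/np.linalg.norm(L-Rr);yaw=np.arctan2(-yv[0],yv[1]);mid=(L+Rr)/2
# panel: bright quad
m=(im.min(2)>165).astype(np.uint8)*255;m2=np.zeros_like(m);m2[160:255,160:285]=m[160:255,160:285]
m2=cv2.morphologyEx(m2,cv2.MORPH_OPEN,np.ones((3,3)))
cs,_=cv2.findContours(m2,0,2);c=max(cs,key=cv2.contourArea);rp=cv2.minAreaRect(c);print("panel",rp)
P=[plane("top",q,.115) for q in cv2.boxPoints(rp)]
pc=np.mean(P,0);print(np.round(P,3),[np.linalg.norm(P[k]-P[k-1]) for k in range(4)])
e1=P[1]-P[0];e2=P[2]-P[1];lo=e1 if np.linalg.norm(e1)>np.linalg.norm(e2) else e2
lo=lo*np.sign(lo[1]);yp=np.arctan2(-lo[0],lo[1]);print("yaw bar",yaw,"panel",yp)
for nm,y,h in(("bar",yaw,mid-0),("panel",yp,None)):
    X=np.array([np.cos(y),np.sin(y),0]);Y=np.array([-np.sin(y),np.cos(y),0])
    hg=(mid+.125*X+.055*Y) if h is not None else pc+.075*X
    hg[2]=.1125;print(nm,"hinge",hg,"bar",hg-.125*X-.055*Y,"key",hg-.125*X+.075*Y)
    k=hg-.125*X+.075*Y;k[2]=.163;bb=hg-.125*X-.055*Y;bb[2]=.155
    print("proj key",proj("top",k),proj("side",k),"bar",proj("side",bb))
print("jar",plane("top",(342,247),.1),"pot",plane("top",(345,187),.09))
a=cv2.resize(im[150:260,140:300],None,fx=4,fy=4,interpolation=2);b=cv2.resize(cv2.imread("pics/side0.png")[85:195,195:355],None,fx=4,fy=4,interpolation=2)
cv2.imwrite("pics/c.png",cv2.resize(np.vstack([a,b]),None,fx=.68,fy=.68))
E
```

```text
bar ((245.06150817871094, 230.52337646484375), (42.04684829711914, 3.621857166290283), 2.385944128036499)
[0.50214086 0.04602707 0.155     ] [ 0.49655883 -0.03900818  0.155     ] 0.0852182635096705
panel ((222.00677490234375, 208.8406982421875), (103.94847106933594, 68.89508819580078), 2.436648368835449)
[[ 0.485  0.167  0.115]
 [ 0.632  0.162  0.115]
 [ 0.617 -0.06   0.115]
 [ 0.47  -0.051  0.115]] [np.float64(0.21825494001258486), np.float64(0.14739066377424112), np.float64(0.22250471743153957), np.float64(0.14736746217067542)]
yaw bar -0.06554971598530857 panel -0.0662462111564104
bar hinge [0.62768405 0.05020348 0.1125    ] bar [0.49934985 0.00350945 0.1125    ] key [0.50786521 0.13323026 0.1125    ]
proj key [180.14383285 227.4662537 ] [227.64662876  97.86975611] bar [240.36980801 145.89792919]
panel hinge [0.62592897 0.04976461 0.1125    ] bar [0.49756227 0.00315997 0.1125    ] key [0.50616798 0.13287482 0.1125    ]
proj key [180.31668234 228.30281244] [226.75556415  98.12791706] bar [239.33938398 146.22633104]
jar [ 0.46435939 -0.19838669  0.1       ] pot [ 0.59582482 -0.21136646  0.09      ]
```

View pics/c.png

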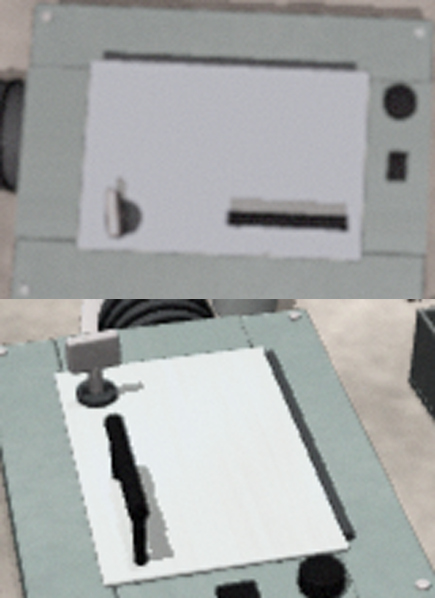

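The bar length (85 vs 90 mm), the panel size (147×220 mm) and the key's projection in both views all agree, giving a yaw of about -0.066. Moving above the key.

```bash
python3 -m inch '[[1,0,0,-0.2,0,0,0],[1,0,0,-0.2,0,0,0],[1,0.1,-0.115,-0.2,0,0,0],[1,0.21,-0.23,-0.2,0,0,0],[1,0.31,-0.345,-0.2,0,0,0],[1,0.41,-0.46,-0.2,0,0,0],[1,0.514,-0.575,-0.2,0,0,0]]' 20; python3 -m inch '[[1,0.1,-0.115,0,0,0,0.03],[1,0.21,-0.23,0,0,0,0.06],[1,0.31,-0.345,0,0,0,0.09],[1,0.41,-0.46,0,0,0,0.12],[1,0.514,-0.575,0,0,0,0.143],[1,0.514,-0.575,0,0,0,0.143],[1,0.514,-0.575,0,0,0,0.143],[1,0.514,-0.575,0,0,0,0.143]]'
cat > st.py <<'E'
from h import *
from scipy.spatial.transform import Rotation as Ro
def st():
    s=r.observe();q=s["eef_rot"];M=Ro.from_quat([q[1],q[2],q[3],q[0]]).as_matrix()
    return s,np.array(s["ee_pos"]),M
def fish(p,z):
    c=cams.calibration("wrist");R=np.array(c["R"]);o=-R.T@np.array(c["t"])
    v=np.array([p[0]-c["cx"],p[1]-c["cy"]])/c["fx"];a=np.linalg.norm(v)
    d=R.T@np.append(v/a*np.sin(a),np.cos(a));return o+d*(z-o[2])/d[2]
E
python3 - <<'E'
from st import *
s,p,M=st();print(s["time"],p,M.round(3).tolist(),np.round(s["joints"],2))
im=cams.camera("wrist");cv2.imwrite("pics/w1.png",im[:,:,::-1])
E
```

```text
time: 0.98
ee_pos: [0.3792, -0.3062, 0.3164]
eef_rot: [0.0, 0.975, 0.222, -0.0]
wrist_force: [1.4, 0.2, 0.3]
opening: 0.0939
grasp_force: 0.0
time: 1.98
ee_pos: [0.4862, 0.0622, 0.3161]
eef_rot: [0.0, 1.0, -0.0, -0.0]
wrist_force: [0.3, 0.1, -1.2]
opening: 0.0942
grasp_force: 0.0
1.975 [0.48619166 0.0622292  0.31614855] [[1.0, -0.0, -0.001], [-0.0, -1.0, -0.0], [-0.001, 0.0, -1.0]] [ 0.23  0.07 -0.51  1.85  0.04  1.23 -1.86]
```

View pics/w1.png

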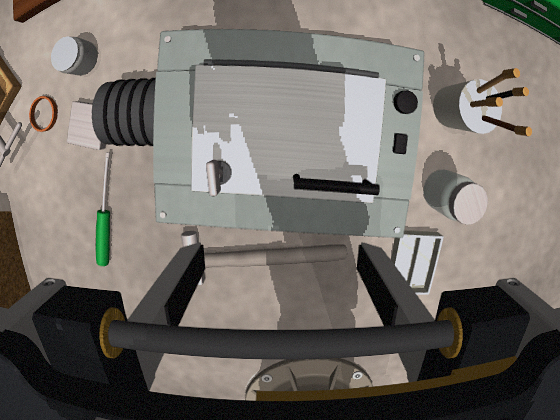

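The wrist view shows the key bow at about (213,177), the bar from (297,182) to (378,188), and the jar and pot at right. Zooming on the key.

Run:
```python
from st import *
im=cv2.imread("pics/w1.png");cv2.imwrite("pics/w1c.png",cv2.resize(im[150:205,190:245],None,fx=10,fy=10,interpolation=2))
for p,z in(((297,182),.155),((378,188),.155),((337,185),.155),((213,177),.150)):print(p,fish(p,z))
```

```text
(297, 182) [0.50425097 0.04469541 0.155     ]
(378, 188) [ 0.49843468 -0.04226856  0.155     ]
(337, 185) [0.50124027 0.00278845 0.155     ]
(213, 177) [0.50933613 0.1330666  0.15      ]
```

View pics/w1c.png

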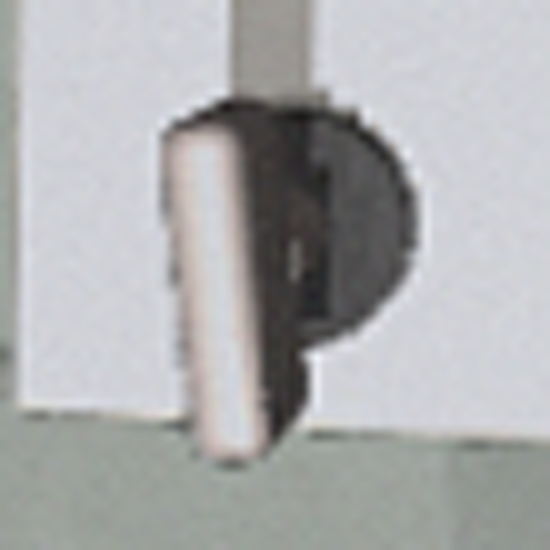

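The top face of the bow runs from px (210,163) to (213.8,196), and its centre line gives the key's angle.

Run:
```python
from st import *
s,p,M=st()
a=fish((210,163.2),.163);b=fish((213.8,195.7),.163);d=a-b;print(a,b,np.linalg.norm(d),"yaw",np.arctan2(d[1],d[0]))
m=(a+b)/2;m[2]=.142;print(m,"tool shift /0.5",M.T@(m-p)/.5)
```

```text
[0.52582521 0.1328031  0.163     ] [0.49204053 0.13042555 0.163     ] 0.03386823550237711 yaw 0.0702579780011273
[0.50893287 0.13161432 0.142     ] tool shift /0.5 [ 0.04560457 -0.14123468  0.34830095]
```

```bash
python3 -m inch '[[1,0.046,-0.07,0,0,0,-0.022],[1,0.046,-0.141,0,0,0,-0.022],[0.3,0.046,-0.141,0.1,0,0,-0.022],[0.1,0.046,-0.141,0.2,0,0,-0.022],[-0.2,0.046,-0.141,0.28,0,0,-0.022],[-0.2,0.046,-0.141,0.32,0,0,-0.022],[-0.2,0.046,-0.141,0.348,0,0,-0.022],[-0.2,0.046,-0.141,0.348,0,0,-0.022],[-1,0.046,-0.141,0.348,0,0,-0.022],[-1,0.046,-0.141,0.348,0,0,-0.022],[-1,0.046,-0.141,0.348,0,0,-0.022],[-1,0.046,-0.141,0.348,0,0,-0.022],[-1,0.046,-0.141,0.348,0,0,-0.022]]' 20
```

```text
time: 3.65
ee_pos: [0.5097, 0.1334, 0.143]
eef_rot: [-0.0, 0.999, 0.034, 0.0]
wrist_force: [-2.0, 5.8, 5.4]
opening: 0.0091
grasp_force: 20.0
```

```bash
python3 -m inch '[[-1,0,-0.003,0,0,0,-0.04],[-1,0,-0.003,0,0,0,-0.08],[-1,0,-0.003,0,0,0,-0.12],[-1,0,-0.003,0,0,0,-0.16],[-1,0,-0.003,0,0,0,-0.2],[-1,0,-0.003,0,0,0,-0.24],[-1,0,-0.003,0,0,0,-0.28],[-1,0,-0.003,0,0,0,-0.32],[-1,0,-0.003,0,0,0,-0.36],[-1,0,-0.003,0,0,0,-0.40],[-1,0,-0.003,0,0,0,-0.43],[-1,0,-0.003,0,0,0,-0.44],[-1,0,-0.003,0,0,0,-0.44],[-1,0,-0.003,0,0,0,-0.44],[-1,0,-0.003,0,0,0,-0.44]]'; python3 -c "
from st import *
s,p,M=st();print(M.round(3),s['joints'],s['ft_torque'])"
```

```text
time: 5.52
ee_pos: [0.5086, 0.1348, 0.1429]
eef_rot: [-0.0, 0.748, 0.663, -0.0]
wrist_force: [-8.9, 4.5, 13.1]
opening: 0.0091
grasp_force: 20.0
[[ 0.12   0.993 -0.001]
 [ 0.993 -0.12   0.   ]
 [ 0.    -0.001 -1.   ]] [ 0.30415292  0.37745056 -0.82411083  1.97086007  0.34150024  0.93698692
 -0.81147797] [ 1.0258733   2.09393738 -0.07841498]
```

Key is at about 1.52 rad. Releasing, rising and moving above the bar.

```bash
python3 -m inch '[[0.2,0,0,0,0,0,0],[0.2,0,0,0,0,0,0],[0.2,0,0,0,0,0,0],[0.2,0,0,0,0,0,0],[0.2,0,0,-0.08,0,0,0],[0.2,0,0,-0.18,0,0,0],[0.2,-0.08,0.005,-0.2,0,0,-0.017],[0.2,-0.17,0.01,-0.2,0,0,-0.017],[0.2,-0.262,0.014,-0.2,0,0,-0.017],[0.2,-0.262,0.014,-0.2,0,0,-0.017],[0.2,-0.262,0.014,-0.2,0,0,-0.017],[0.2,-0.262,0.014,-0.2,0,0,-0.017]]' 30
python3 - <<'E'
from st import *
s,p,M=st();print(s["time"],p,M.round(3).tolist(),np.round(s["joints"],2))
b=np.array([.5,.004,.147]);print(M.T@(b-p)/.5)
w=cams.camera("wrist");t=cams.camera("side")
cv2.imwrite("pics/w2.png",np.hstack([cv2.resize(w,(400,300)),cv2.resize(t,(400,300))])[:,:,::-1])
E
```

```text
time: 7.02
ee_pos: [0.5006, 0.0044, 0.2425]
eef_rot: [-0.0, 0.73, 0.683, 0.0]
wrist_force: [-0.3, 0.9, 0.5]
opening: 0.0563
grasp_force: 0.0
7.025 [0.50057515 0.0043759  0.24252768] [[0.066, 0.998, 0.0], [0.998, -0.066, 0.0], [0.0, 0.0, -1.0]] [ 0.62  0.2  -0.84  1.92  0.16  1.1  -0.35]
[-0.00089738 -0.0011113   0.19105496]
```

View pics/w2.png

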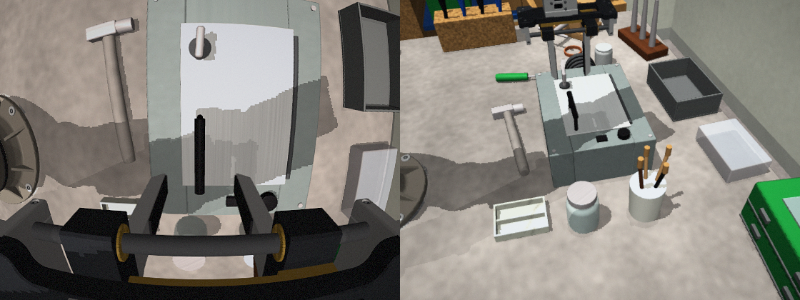

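The wrist view shows the key bow now parallel to the hinge, at (200,38), and the bar at (199,153) lined up between the fingers. Descending and gripping.

```bash
python3 -m inch '[[0,0,0,0.06,0,0,0],[0,0,0,0.12,0,0,0],[0,0,0,0.17,0,0,0],[0,0,0,0.191,0,0,0],[0,0,0,0.191,0,0,0],[-1,0,0,0.191,0,0,0],[-1,0,0,0.191,0,0,0],[-1,0,0,0.191,0,0,0],[-1,0,0,0.191,0,0,0],[-1,0,0,0.191,0,0,0],[-1,0,0,0.191,0,0,0]]' 30
python3 - <<'E'
from st import *
s,p,M=st()
for th in np.linspace(.15,1.5,10):
    dx=-.125*np.cos(th)+.0425*np.sin(th)+.125; dz=.125*np.sin(th)+.0425*np.cos(th)-.0425
    print(round(th,2),np.round([dx/.5,-dz/.5],3))
E
```

```text
time: 8.5
ee_pos: [0.4994, 0.0031, 0.147]
eef_rot: [-0.0, 0.731, 0.683, -0.001]
wrist_force: [-7.8, 0.2, 8.5]
opening: 0.0107
grasp_force: 30.0
0.15 [ 0.016 -0.036]
0.3 [ 0.036 -0.07 ]
0.45 [ 0.062 -0.1  ]
0.6 [ 0.092 -0.126]
0.75 [ 0.125 -0.148]
0.9 [ 0.161 -0.164]
1.05 [ 0.199 -0.174]
1.2 [ 0.239 -0.179]
1.35 [ 0.278 -0.178]
1.5 [ 0.317 -0.17 ]
```

Gripped. Starting the swing along the arc and checking partway.

```bash
python3 -m inch '[[-1,0,0.006,-0.018,0,0,0],[-1,0,0.016,-0.036,0,0,0],[-1,0,0.026,-0.053,0,0,0],[-1,0,0.036,-0.07,0,0,0],[-1,0,0.049,-0.085,0,0,0],[-1,0,0.062,-0.1,0,0,0],[-1,0,0.062,-0.1,0,0,0]]' 40
```

```text
time: 9.38
ee_pos: [0.5288, 0.0011, 0.1977]
eef_rot: [-0.002, 0.731, 0.683, -0.003]
wrist_force: [-28.2, -0.6, 25.9]
opening: 0.0105
grasp_force: 40.0
```

The force is radially outward from the hinge, so the commanded arc runs slightly too tight. Easing outward by about 3 mm and going on.

```bash
python3 -m inch '[[-1,0,-0.004,-0.004,0,0,0],[-1,0,0.010,-0.018,0,0,0],[-1,0,0.026,-0.031,0,0,0],[-1,0,0.042,-0.043,0,0,0],[-1,0,0.06,-0.053,0,0,0],[-1,0,0.06,-0.053,0,0,0]]'; python3 -c "
from st import *
s,p,M=st();print(M.round(3).tolist(),s['ft_torque'],np.round(s['joints'],2))"
```

```text
time: 10.12
ee_pos: [0.562, -0.0011, 0.225]
eef_rot: [0.0, 0.731, 0.683, -0.0]
wrist_force: [-9.2, -2.2, 10.1]
opening: 0.0108
grasp_force: 40.0
[[0.068, 0.998, -0.0], [0.998, -0.068, -0.001], [-0.001, -0.0, -1.0]] [-0.52010875  2.41678402 -0.01661461] [ 0.55  0.33 -0.8   1.81  0.26  1.11 -0.42]
```

```bash
python3 -m inch '[[-1,0,0.018,-0.011,0,0,0],[-1,0,0.036,-0.0195,0,0,0],[-1,0,0.055,-0.026,0,0,0],[-1,0,0.075,-0.03,0,0,0],[-1,0,0.096,-0.033,0,0,0],[-1,0,0.117,-0.035,0,0,0],[-1,0,0.117,-0.035,0,0,0]]'
```

```text
time: 11.0
ee_pos: [0.6214, -0.0053, 0.2424]
eef_rot: [0.001, 0.731, 0.683, 0.001]
wrist_force: [1.6, -2.8, 3.7]
opening: 0.0112
grasp_force: 40.0
```

Run:
```python
from st import *
w=cams.camera("wrist");t=cams.camera("side")
cv2.imwrite("pics/w3.png",np.hstack([cv2.resize(w,(400,300)),cv2.resize(t,(400,300))])[:,:,::-1])
```

```text
(no output)
```

View pics/w3.png

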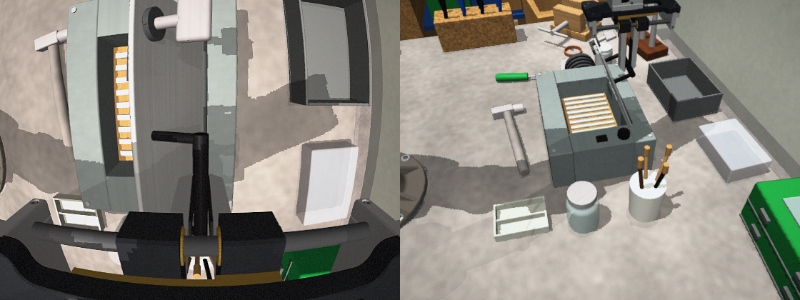

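The panel is well up with the bar held, the key still turned, and the jar and pot untouched. Swinging the rest.

```bash
python3 -m inch '[[-1,0,0.02,0,0,0,0],[-1,0,0.04,0.001,0,0,0],[-1,0,0.061,0.004,0,0,0],[-1,0,0.08,0.009,0,0,0],[-1,0,0.08,0.009,0,0,0],[-1,0,0.08,0.009,0,0,0]]'
```

```text
time: 11.85
ee_pos: [0.6601, -0.0079, 0.2368]
eef_rot: [0.0, 0.731, 0.683, 0.0]
wrist_force: [4.2, -3.3, -3.1]
opening: 0.0109
grasp_force: 40.0
```

```bash
python3 -m inch '[[-0.35,0,0,0,0,0,0],[-0.35,0,0,0,0,0,0],[-0.35,0,0,0,0,0,0],[-0.35,0,0,0,0,0,0],[-0.35,0,0,-0.03,0,0,0],[-0.35,0,0,-0.06,0,0,0],[-0.35,0,0,-0.1,0,0,0],[-0.35,0,0,-0.2,0,0,0],[-0.35,0,0,-0.3,0,0,0],[-0.35,0,0,-0.3,0,0,0],[-0.35,0,0,-0.3,0,0,0],[-0.35,0,0,-0.3,0,0,0]]'
python3 - <<'E'
from st import *
w=cams.camera("top");t=cams.camera("side")
cv2.imwrite("pics/w4.png",np.hstack([cv2.resize(w,(400,300)),cv2.resize(t,(400,300))])[:,:,::-1])
E
```

```text
time: 13.35
ee_pos: [0.6593, -0.0078, 0.3857]
eef_rot: [-0.0, 0.731, 0.683, -0.001]
wrist_force: [0.4, -1.0, -0.6]
opening: 0.0303
grasp_force: 0.0
```

View pics/w4.png

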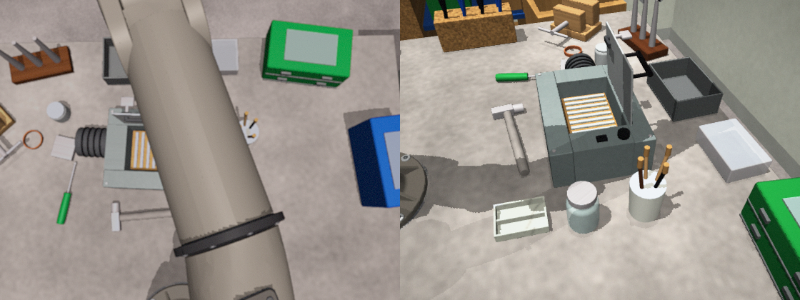

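The side view shows the panel upright with the robot clear and the jar and pot in place.

```bash
python3 -c "
from bench import r
print(r.hand_in())"
```

```text
the job is handed in; nothing more can be done
None
```

I turned the key about 1.52 rad with the panel shut, then swung the panel up to about 1.5 rad and let go; it stays upright with the key still turned. The jar and pot look undisturbed in the last picture, and I handed the job in at about 13 s, with no verdict returned.

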